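# Slide the furnace cover plate over the tray edge and lay it in the caddy

## Robot

A 6-joint arm with a two-finger parallel gripper is mounted at the origin on the work surface. World frame = base frame: x ahead of the robot, y to its left, z up, the work surface at z = 0. Lengths are in m, angles in rad, forces in N, time in s.
With the tool pointing down it reaches from about 0.35 to 0.775 m from the base axis. Payload 5.5 kg.
Tool frame: the origin (TCP) lies at the very end of the fingers, on their centre line; the grasp point (between the pads) lies 19 mm behind it (env.grip_point_offset is the distance from the TCP to the grasp point, in m); z points along the fingers, y is the line along which they close (so a half turn about z gives the same grasp; the last joint's range is limited). The gripper opens to 85 mm and grips with 20 to 120 N. Pads are 22 mm wide; open, the fingers measure 114 mm over their backs; the gripper's body (76 mm by 85 mm) begins 54 mm behind the grasp point. The pads swing forward as they close: fully open they stand 13 mm farther back than shut.
Start: joints at [-1.405, 0.313, 0.046, 1.304, 0, 1.431], TCP at [0.173, -0.548, 0.231] pointing down, gripper open.
Joint ranges: [-2.76, 2.76], [-0.86, 1.69], [-1.03, 1.26], [-2.2, 2.34], [-1.47, 1.5], [-3.14, 3.14]. Speed limits (rad/s): [2.57, 2.57, 3.14, 3.14, 3.14, 3.14].

## Interface

Orientations are given as a unit quaternion [w, x, y, z].
In Python, from workcell import sensors, imaging, workorder, env gives the robot as it stands.
- The arm moves only by the shell command python3 -m handwheel 'ROWS' [FORCE]. ROWS is JSON, a list of rows, each a list of 5 numbers: the shift along the tool's x, y, z in mm, then the turn about the tool's z in rad, then the opening, from 0 (shut) to 1 (fully open). A call has 1 to 8 rows; each row is the pose to reach, as a shift and turn from the pose commanded when the call began, along the tool's axes at that moment; what a row does not reach only later rows make up. A row lasts 1/10 s, in which the tool goes at most 50 mm and 8.59 degrees, less where a joint would pass 70% of its speed; a pose out of reach is approached as far as the arm can. A call with a gripper value outside its range is refused whole. The fingers move at their own pace and stop on an object; FORCE is the grip in N (left out, the last holds). Time passes only in rows, so rows that repeat a pose let the fingers close. It gives the time, the measured TCP pose, the force, the opening and the grip force at its end, in the units of the state.
- sensors.get_state(): the state, without advancing time (a new reading comes with each control period).
- imaging.read_camera(name): name is "scene" or "top"; returns a dict with "color" (480x640x3 uint8, blue, green, red), "z_map" (480x640 float32, m along the optical axis (not along the pixel's ray), 0 where there is no reading), "fx", "fy", "cx", "cy" (pixels), "xyz" and "rotation" of the camera in the world. Camera axes: x right, y down, z forward; pixel columns grow to the right and rows downward; lengths in m; the calibration is good to about 2 mm. A picture is of the moment at which its call begins.
- workorder.hand_in(): hands the job in; it is judged then, once.
The state is a dict: "clock": time; "joint_pos": joint angles; "qvel": joint speeds; "tau": joint torques, N m; "tcp_pos": TCP position; "orientation": TCP orientation; "wrist_force": force on the tool from outside, world axes, zero at the start; "ft_torque": the same for the moment, N m; "finger_gap": finger opening in m; "grip_force": force on a finger pad.
Only numpy, scipy, OpenCV 4.12 (cv2) and the standard library are available. Lean on these libraries where they do the work, as an engineer would, in place of code of your own. Each camera call takes 0.05 s, during which the arm holds its last target. There are 200 camera calls.

## Task

The furnace's thin steel cover plate lies in the rimmed tray on top of the drawer organizer, where fingers cannot get round it: press on it with closed fingertips and slide it out over the tray's open front edge until enough overhangs to be gripped by its two long sides, without letting it tip off. Then lift it away, lay it flat, centred and square along the raised rest inside the mint caddy, and let go. The tray is thin springy plastic that cracks under a hard push, so press only as hard as the sliding needs, set the plate down gently, and do not disturb the spray bottle or the dustpan.

Things in the scene. Friction and masses are not known exactly. Their poses are not given: they have to be found in the camera images.
- plate: Dark steel cover plate, flat, 120 (x) x 60 (y) x 5 (z) mm, about 280 g. Origin: centre of its underside. Starts in the organizer's tray, long side front to back, its front end 29 to 35 mm short of the tray's open front edge. Tips off once its middle passes the edge. It drags under closed fingertips pressing down with about 8 to 13 N (less may slip); over 20 N cracks the tray.
- organizer: Clear three-drawer organizer, fixed, 164 (x) x 120 (y) mm, 100 mm tall. Origin: centre of its underside on the cart top; -x towards its drawers. On top is a 5 mm white tray, 164 x 120 mm, with a channel 68 mm wide between rims 6 mm thick, 8 mm high at both sides and the rear (+x); the front (-x) is open. The tray juts 9 mm past the drawer fronts, 5 mm past their pulls.
- tray_front (a point): Middle of the tray's front edge as if level: x = -82, y = 0, z = 100 mm in the organizer's frame, same axes. The tray hinges at its rear edge (x = +82 mm, z = 100 mm); it sags forward by an unknown 0 to 0.05 rad plus a little for the plate's weight (edge 0 to 12 mm low), and springs down further as it is pressed: a few mm per 10 N at its middle, about twice as much near the front.
- caddy: Mint plastic caddy, an open box 240 (x) x 170 (y) x 50 mm tall with 4 mm walls and floor, fixed to the cart, with a carrying loop at its +x end. Origin: centre of its underside. In its middle stands a raised rest 80 (x) x 34 (y) mm, its rubber top 44 mm above the underside, narrower than the plate so that fingers can pass down beside it.
- rest_top (a point): Centre of the top face of the raised rest in the caddy; x along the rest's 80 mm length, z up. The plate's 120 mm length goes along this x, either way round.
- spray_bottle: Empty white trigger spray bottle, 76 mm diameter, 221 mm tall, standing; origin at the centre of its underside. Leave alone.
- dustpan: Grey folding dustpan with its handle folded over it, 200 x 220 x 53 mm, lying flat to the right of the work; origin at the centre of its underside. Leave alone.

How it is judged:
By the outcome, as a careful person would: the job done as asked, in the order asked, and still so for the second after the job is handed in, with the robot touching nothing.
It also fails if it takes over 67 s, if anything falls off the work surface, if the arm or the gripper's body presses on something with over 40 N, if the wrist force passes 120 N, or if a joint passes its speed limit or range.

## Working session

There is one attempt and no reset: what is moved stays moved. The work goes in short steps, Python scripts to look and compute and a shell command to move; the robot and the scene stay as the last step left them, time stands still between calls to the robot, and variables do not carry over. Pictures are saved under pics/ and viewed, at most 10 in all, crops included, and the job is handed in when it is done.

```bash
mkdir -p pics; ls
python3 - <<'E'
from workcell import sensors, imaging, workorder, env
import cv2,numpy as np
s=sensors.get_state();print(s,env.grip_point_offset)
for n in("scene","top"):
    c=imaging.read_camera(n);cv2.imwrite(f"pics/{n}0.png",c["color"]);np.savez(f"/tmp/{n}0.npz",**c)
    print(n,c["fx"],c["cx"],c["cy"],c["xyz"],c["rotation"])
E
```

```text
pics
{'clock': 0.0, 'joint_pos': array([-1.40460847e+00,  3.14031433e-01,  4.49558686e-02,  1.30358099e+00,
        2.01685472e-05,  1.43119291e+00]), 'qvel': array([ 0.00081047, -0.00080409, -0.00160953,  0.00047685,  0.00184278,
        0.00055489]), 'tau': array([-1.59037827e-04, -4.80627859e+01,  2.98532957e+01,  1.91324466e-02,
       -1.94655895e-04,  1.96380171e-06]), 'tcp_pos': array([ 0.17301153, -0.54781562,  0.23038176]), 'orientation': array([-9.30166419e-04,  9.88333789e-01,  1.52300549e-01, -2.27954111e-06]), 'wrist_force': array([-0.02053475, -0.28167703, -0.36591783]), 'ft_torque': array([ 0.04600225,  0.00962711, -0.01097995]), 'grip_force': 0.0, 'finger_gap': 0.08515637323077593} 0.0187
scene 585.8411821448684 312.926615530392 249.1109543518328 [ 1.33996914 -0.90565635  1.32773967] [-0.33773099  0.868496    0.33484874 -0.13974548]
top 472.9684788683087 311.8566588742169 247.93106944178726 [ 0.48472847 -0.05405489  1.22861647] [-0.02703557  0.71576389 -0.69764017  0.0157901 ]
```

View pics/scene0.png

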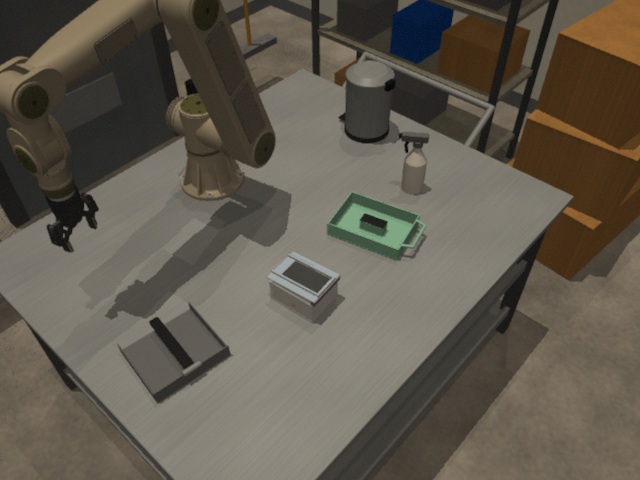

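View pics/top0.png

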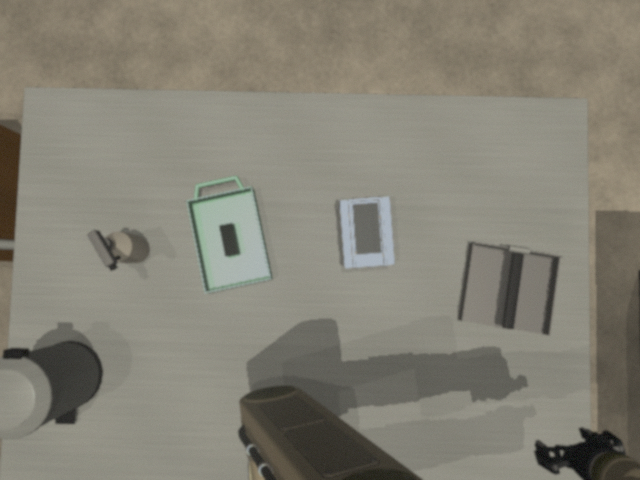

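The scene view shows the plate in the tray at about (305,276), the caddy at (375,225) and its rest at (373,221). In the top view the plate is at (367,229), the tray at (367,232) and the rest at (230,240). The tray's open front faces the robot, which is down in the top image.

```bash
cat > h.py <<'E'
import cv2,numpy as np
from scipy.spatial.transform import Rotation as R
def load(n): return dict(np.load(f"/tmp/{n}.npz"))
def rot(c):
    q=c["rotation"]; return R.from_quat([q[1],q[2],q[3],q[0]]).as_matrix()
def cloud(c):
    z=c["z_map"];v,u=np.mgrid[:480,:640]
    P=np.stack([(u-c["cx"])/c["fx"]*z,(v-c["cy"])/c["fy"]*z,z],-1)
    return P@rot(c).T+c["xyz"]
def onplane(c,uv,z):
    uv=np.atleast_2d(uv).astype(float)
    d=np.stack([(uv[:,0]-c["cx"])/c["fx"],(uv[:,1]-c["cy"])/c["fy"],np.ones(len(uv))],-1)@rot(c).T
    return c["xyz"]+d*((z-c["xyz"][2])/d[:,2])[:,None]
def rect(xy):
    (cx,cy),(w,h),a=cv2.minAreaRect(xy.astype(np.float32)); 
    if w<h: w,h,a=h,w,a+90
    return np.round([cx,cy,w,h],4),round((a+90)%180-90,2)
def blob(m,seed):
    n,l=cv2.connectedComponents(m.astype(np.uint8)); return l==l[seed[1],seed[0]]
E
python3 - <<'E'
from h import *
for n,sp,sr,st,sc in(("top0",(367,229),(230,240),(345,232),(230,220)),("scene0",(305,276),(373,221),(330,268),(350,222))):
    c=load(n);P=cloud(c);g=c["color"].max(-1)
    print(n,[c["color"][s[1],s[0]] for s in(sp,sr,st,sc)],[P[s[1],s[0]].round(4) for s in(sp,sr,st,sc)])
    for nm,s,t in(("plate",sp,105),("rest",sr,70)):
        m=blob(g<t,s);z=np.median(P[m][:,2]);uv=np.argwhere(m)[:,::-1]
        print(nm,m.sum(),"z",z.round(4),"planar",rect(onplane(c,uv,z)[:,:2]),"centroid",onplane(c,uv,z).mean(0).round(4))
    if n=="top0":
        Z=P[...,2]
        m=blob((Z>.085)&(Z<.13),sp);print("tray",m.sum(),rect(P[m][:,:2]),P[m].mean(0).round(4))
        for z0 in (.045,):
            hsv=cv2.cvtColor(c["color"],cv2.COLOR_BGR2HSV)
            m=(Z>.04)&(Z<.058)&(np.abs(P[...,0]-.5)<.3)&(P[...,1]>.0)&(P[...,1]<.35);m[:,:180]=0
            print("caddy",m.sum(),rect(P[m][:,:2]))
    # plate height profile along x
    m=blob(g<105,sp);A=np.c_[P[m][:,:2],np.ones(m.sum())];print("plane",np.linalg.lstsq(A,P[m][:,2],rcond=None)[0].round(4))
c=load("top0")
im=cv2.resize(c["color"][170:310,180:410],None,fx=3.4,fy=3.4,interpolation=cv2.INTER_CUBIC);cv2.imwrite("pics/crop1.png",im)
E
```

```text
top0 [array([ 97, 102, 101], dtype=uint8), array([60, 66, 63], dtype=uint8), array([191, 179, 170], dtype=uint8), array([171, 180, 167], dtype=uint8)] [array([ 0.6013, -0.1656,  0.1028]), array([0.5711, 0.1723, 0.0447]), array([ 0.5933, -0.1136,  0.0984]), array([0.6267, 0.1825, 0.0012])]
plate 649 z 0.1022 planar (array([ 0.6042, -0.1644,  0.1095,  0.0512]), 4.94) centroid [ 0.6084 -0.1674  0.1022]
rest 303 z 0.0451 planar (array([0.5727, 0.1746, 0.0721, 0.0276]), 14.38) centroid [0.5734 0.1751 0.0451]
tray 3466 (array([ 0.5972, -0.1648,  0.1675,  0.1204]), 5.78) [ 0.5968 -0.1643  0.0992]
caddy 1376 (array([0.5912, 0.1819, 0.2751, 0.1707]), 13.72)
plane [0.0594 0.0124 0.068 ]
scene0 [array([63, 68, 69], dtype=uint8), array([29, 36, 34], dtype=uint8), array([118, 129, 133], dtype=uint8), array([130, 166, 126], dtype=uint8)] [array([ 0.6088, -0.1709,  0.1044]), array([0.5711, 0.1803, 0.0329]), array([ 0.5796, -0.0337, -0.0024]), array([0.5005, 0.1533, 0.0023])]
plate 769 z 0.1001 planar (array([ 0.6078, -0.1648,  0.1168,  0.0659]), 7.45) centroid [ 0.6084 -0.1657  0.1001]
rest 204 z 0.0428 planar (array([0.579 , 0.1735, 0.0814, 0.0358]), 13.66) centroid [0.579  0.1737 0.0428]
plane [ 0.4315 -1.1263 -0.3486]
```

View pics/crop1.png

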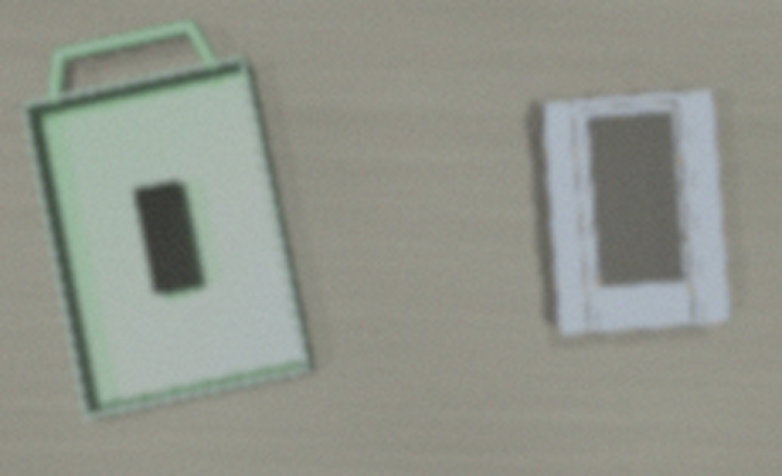

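The crop shows the plate at top-image px (353–381, 203–254). It slopes down about 0.06 towards the front, with its front edge about 32 mm short of the tray edge. Next I'll move above the rear half of the plate with the fingers closed, and refine the caddy pose as well.

```bash
python3 -m handwheel '[[20,-8,0,0,0],[60,-25,0,0.04,0],[105,-43,0,0.08,0],[150,-62,0,0.12,0],[195,-81,0,0.15,0],[240,-99,0,0.18,0],[270,-112,0,0.21,0],[280,-116,0,0.21,0]]' 40
python3 - <<'E'
from h import *
from workcell import sensors
for n in("top0","scene0"):
    c=load(n);hsv=cv2.cvtColor(c["color"],cv2.COLOR_BGR2HSV)
    if n=="top0":
        g=(hsv[...,0]>45)&(hsv[...,0]<85)&(hsv[...,1]>20)
        g[:195]&=False
    else: g=(hsv[...,0]>45)&(hsv[...,0]<85)&(hsv[...,1]>50)
    n_,l,st,_=cv2.connectedComponentsWithStats(g.astype(np.uint8));k=1+st[1:,4].argmax();print(n,st[k])
    uv=np.argwhere(l==k)[:,::-1];print(rect(onplane(c,uv,.05)[:,:2]))
c=load("top0");P=cloud(c)
# rows of rest edges by half-max, along the rest axis
g=cv2.cvtColor(c["color"],cv2.COLOR_BGR2GRAY).astype(float)
for nm,ctr,z,hl,hw,yaw in(("rest",(.574,.1745),.044,40,17,14),("plate",(.607,-.1655),.102,60,30,5.5)):
    a=np.radians(yaw);u=np.array([np.cos(a),np.sin(a)]);v=np.array([-u[1],u[0]])
    def samp(xy,z):
        p=(np.r_[xy,z]-c["xyz"])@rot(c);x=p[:2]/p[2]*c["fx"]+[c["cx"],c["cy"]]
        return cv2.remap(g.astype(np.float32),np.float32([[x[0]]]),np.float32([[x[1]]]),1)[0,0]
    for d,e,h,w in((u,v,hl,hw),(v,u,hw,hl)):
        out=[]
        for s in(-1,1):
            t=np.arange(h-14,h+14,.5)
            pr=[np.mean([samp(np.array(ctr)+s*d*k/1e3+e*j/1e3,z) for j in np.linspace(-w*.6,w*.6,9)]) for k in t]
            gr=np.diff(pr).clip(0);out.append(s*t[gr.argmax()])
        print(nm,out)
E
```

```text
clock: 0.9
tcp_pos: [0.407, -0.3509, 0.231]
orientation: [-0.0, 0.999, 0.05, -0.0]
wrist_force: [0.4, 0.1, 1.1]
finger_gap: -0.0002
grip_force: 0.0
top0 [ 186  195   87   99 3391]
(array([0.5764, 0.176 , 0.2496, 0.1764]), 13.7)
scene0 [ 328  193   98   67 3597]
(array([0.5995, 0.1577, 0.2718, 0.2073]), 13.55)
rest [np.float64(-42.0), np.float64(37.5)]
rest [np.float64(-19.5), np.float64(19.0)]
plate [np.float64(-62.5), np.float64(56.5)]
plate [np.float64(-27.5), np.float64(32.5)]
```

```bash
python3 -m handwheel '[[20,-14,0,0,0],[60,-41,0,0,0],[100,-69,10,0,0],[140,-97,30,0,0],[180,-124,50,0,0],[220,-152,65,0,0],[237,-163,78,0,0],[241,-166,85,0,0]]'; python3 -m handwheel '[[0,0,10,0,0],[0,0,18,0,0],[0,0,22,0,0],[0,0,24,0,0],[0,0,24,0,0]]'
```

```text
clock: 1.7
tcp_pos: [0.6301, -0.1633, 0.1436]
orientation: [-0.001, 0.999, 0.05, -0.001]
wrist_force: [-0.3, -0.6, -1.0]
finger_gap: 0.0001
grip_force: 0.0
clock: 2.2
tcp_pos: [0.6287, -0.1661, 0.1226]
orientation: [0.0, 0.999, 0.047, 0.0]
wrist_force: [0.4, -0.6, 0.7]
finger_gap: -0.0
grip_force: 0.0
```

```bash
python3 -m handwheel '[[0,0,8,0,0],[0,0,13,0,0],[0,0,15,0,0],[0,0,15,0,0],[0,0,15,0,0]]'; python3 -m handwheel '[[0,0,2,0,0],[0,0,2,0,0],[0,0,2,0,0],[0,0,2,0,0]]'; python3 -m handwheel '[[0,0,2,0,0],[0,0,2,0,0],[0,0,2,0,0],[0,0,2,0,0]]'
```

```text
clock: 2.7
tcp_pos: [0.6293, -0.1651, 0.1073]
orientation: [0.0, 0.999, 0.048, -0.0]
wrist_force: [-0.2, 0.2, -0.6]
finger_gap: -0.0003
grip_force: 0.0
clock: 3.1
tcp_pos: [0.6293, -0.1652, 0.1054]
orientation: [0.0, 0.999, 0.048, 0.0]
wrist_force: [0.6, 0.2, 0.6]
finger_gap: -0.0
grip_force: 0.0
clock: 3.5
tcp_pos: [0.6292, -0.1652, 0.1033]
orientation: [0.0, 0.999, 0.048, -0.0]
wrist_force: [0.5, -0.6, -0.3]
finger_gap: -0.0003
grip_force: 0.0
```

```bash
python3 -m handwheel '[[0,0,1,0,0],[0,0,1,0,0],[0,0,1,0,0]]'; python3 -m handwheel '[[0,0,1,0,0],[0,0,1,0,0],[0,0,1,0,0]]'; python3 -m handwheel '[[0,0,1,0,0],[0,0,1,0,0],[0,0,1,0,0]]'
```

```text
clock: 3.8
tcp_pos: [0.6294, -0.1652, 0.1026]
orientation: [0.0, 0.999, 0.048, 0.0]
wrist_force: [0.1, -0.3, 2.0]
finger_gap: 0.0
grip_force: 1.1
clock: 4.1
tcp_pos: [0.6294, -0.1653, 0.1023]
orientation: [0.0, 0.999, 0.048, 0.0]
wrist_force: [-1.2, -0.1, 5.4]
finger_gap: -0.0004
grip_force: 3.1
clock: 4.4
tcp_pos: [0.6294, -0.1654, 0.102]
orientation: [0.0, 0.999, 0.048, 0.001]
wrist_force: [-2.9, 1.0, 9.6]
finger_gap: -0.0002
grip_force: 4.8
```

```bash
python3 -m handwheel '[[-1,0,0.5,0,0],[-3,0,0.8,0,0],[-5,0,1.1,0,0],[-7,0,1.3,0,0],[-8,0,1.4,0,0]]'; python3 -c "
from workcell import imaging;import numpy as np
np.savez('/tmp/top1.npz',**imaging.read_camera('top'));np.savez('/tmp/scene1.npz',**imaging.read_camera('scene'))"
```

```text
clock: 4.9
tcp_pos: [0.6245, -0.1666, 0.1016]
orientation: [0.001, 0.999, 0.048, 0.004]
wrist_force: [4.1, 0.2, 9.0]
finger_gap: -0.0002
grip_force: 4.0
```

```bash
python3 -m handwheel '[[-2,0,0.6,0,0],[-4,0,0.9,0,0],[-6,0,1.1,0,0],[-8,0,1.3,0,0],[-10,0,1.5,0,0]]'
python3 - <<'E'
from workcell import imaging;import numpy as np,cv2
a=[imaging.read_camera(n) for n in("top","scene")]
for n,c in zip(("top2","scene2"),a): np.savez(f'/tmp/{n}.npz',**c)
f=lambda im,r,s:cv2.resize(im[r[0]:r[1],r[2]:r[3]],s,interpolation=cv2.INTER_CUBIC)
A=f(a[0]["color"],(190,280,320,420),(400,360));B=f(a[1]["color"],(245,325,255,350),(400,337))
cv2.imwrite("pics/s2.png",np.hstack([A[:337],B]))
E
```

```text
clock: 5.5
tcp_pos: [0.6151, -0.1678, 0.1006]
orientation: [0.001, 0.999, 0.048, 0.004]
wrist_force: [4.6, -0.3, 9.4]
finger_gap: -0.0001
grip_force: 4.7
```

View pics/s2.png

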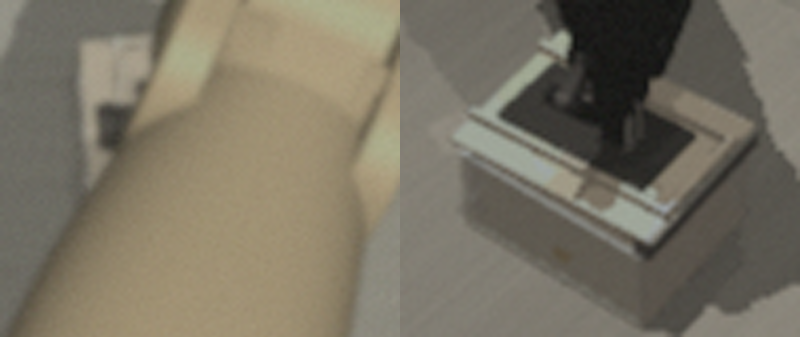

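Left (top view): the arm hides the plate. Right (scene view): the fingertips are on the dark plate, with a white strip of tray now showing behind its rear edge (crop (690,140)–(645,190)). I'll measure how far that edge moved.

```bash
cat >> h.py <<'E'
U=np.array([np.cos(.098),np.sin(.098)]);V=np.array([-U[1],U[0]]);O=np.array([.597,-.1648])
def edges(c,lat=(-24,-10),rng=(-150,90)):
    "dark plate extent along tray axis (mm, tray frame) on a lateral strip"
    g=cv2.GaussianBlur(cv2.cvtColor(c["color"],cv2.COLOR_BGR2GRAY),(3,3),0)
    t=np.arange(*rng,1.);pr=[]
    for k in t:
        r=[]
        for j in np.linspace(*lat,5):
            p=np.r_[O+U*k/1e3+V*j/1e3,.105-.055*(82-k)/1e3]
            p=(p-c["xyz"])@rot(c);x=p[:2]/p[2]*c["fx"]+[c["cx"],c["cy"]]
            r.append(cv2.remap(g,np.float32([[x[0]]]),np.float32([[x[1]]]),1)[0,0])
        pr.append(np.mean(r))
    return t,np.array(pr)
E
python3 - <<'E'
from h import *
for n in("scene0","scene1","scene2"):
    t,p=edges(load(n));d=np.diff(p);k=t>20
    print(n,"rear",t[:-1][k[:-1]][d[k[:-1]].argmax()],p[120::4].astype(int))
E
```

```text
scene0 rear 71.0 [ 64  64  64  65  65  65  65  65  65  65  65  65  65  65  65  65  65  66
  66  65  65  65  65  65  66  89 137 140 111  94]
scene1 rear 66.0 [ 56  56  56  56  54  54  55  56  56  55  55  51  44  38  35  36  40  40
  38  39  40  41  42  49  79 114 123 115  93  75]
scene2 rear 56.0 [ 55  54  54  54  54  54  55  55  53  47  41  35  34  37  40  38  38  39
  41  42  43  57  96 121 124 125 123 114  93  75]
```

The plate follows without slip: its rear edge went from 71 to 66 to 56 mm. It needs about 62 mm more, which gives about 45 mm of overhang.

```bash
python3 -m handwheel '[[-2,0,0.4,0,0],[-4,0,0.7,0,0],[-6,0,0.9,0,0],[-8,0,1.1,0,0],[-10,0,1.4,0,0]]'; python3 -m handwheel '[[-2,0,0.3,0,0],[-4,0,0.5,0,0],[-6,0,0.8,0,0],[-8,0,1.1,0,0],[-10,0,1.4,0,0]]'
```

```text
clock: 6.1
tcp_pos: [0.6055, -0.1689, 0.0994]
orientation: [0.002, 0.999, 0.048, 0.005]
wrist_force: [3.4, -0.5, 10.4]
finger_gap: -0.0003
grip_force: 5.2
clock: 6.6
tcp_pos: [0.5958, -0.17, 0.0982]
orientation: [0.002, 0.999, 0.048, 0.005]
wrist_force: [3.7, 0.6, 10.9]
finger_gap: -0.0002
grip_force: 5.5
```

```bash
python3 -m handwheel '[[-2,0,0.3,0,0],[-4,0,0.5,0,0],[-6,0,0.8,0,0],[-8,0,1.1,0,0],[-10,0,1.4,0,0]]'; python3 -m handwheel '[[-2,0,0.3,0,0],[-4,0,0.5,0,0],[-6,0,0.8,0,0],[-8,0,1.1,0,0],[-10,0,1.4,0,0]]';python3 - <<'E'
from h import *
from workcell import imaging
c=imaging.read_camera("scene");np.savez("/tmp/scene3.npz",**c)
t,p=edges(c);d=np.diff(p);k=t>-10
print("rear",t[:-1][k[:-1]][d[k[:-1]].argmax()],p[100::5].astype(int))
E
```

```text
clock: 7.1
tcp_pos: [0.586, -0.171, 0.0968]
orientation: [0.002, 0.999, 0.048, 0.005]
wrist_force: [4.3, 0.9, 11.4]
finger_gap: -0.0001
grip_force: 5.6
clock: 7.6
tcp_pos: [0.576, -0.172, 0.0954]
orientation: [0.002, 0.999, 0.048, 0.005]
wrist_force: [4.7, 1.3, 11.6]
finger_gap: -0.0
grip_force: 5.7
rear 19.0 [ 52  53  54  51  42  35  34  39  42  37  38  41  43  49  88 120 124 124
 124 123 124 124 125 132 152 157 122  98]
```

```bash
python3 -m handwheel '[[-2,0,0.3,0,0],[-4,0,0.6,0,0],[-6,0,0.9,0,0],[-8,0,1.1,0,0],[-10,0,1.4,0,0]]'; python3 -m handwheel '[[-2,0,0.3,0,0],[-4,0,0.6,0,0],[-6,0,0.9,0,0],[-8,0,1.2,0,0],[-10,0,1.5,0,0]]';python3 - <<'E'
from h import *
from workcell import imaging
c=imaging.read_camera("scene");np.savez("/tmp/scene4.npz",**c)
t,p=edges(c);d=np.diff(p);k=t>-20
print("rear",t[:-1][k[:-1]][d[k[:-1]].argmax()],p[100::5].astype(int))
E
```

```text
clock: 8.15
tcp_pos: [0.5661, -0.1731, 0.094]
orientation: [0.002, 0.999, 0.048, 0.005]
wrist_force: [4.5, 0.7, 11.2]
finger_gap: -0.0001
grip_force: 5.7
clock: 8.65
tcp_pos: [0.5561, -0.174, 0.0924]
orientation: [0.002, 0.999, 0.048, 0.005]
wrist_force: [4.9, 0.7, 11.7]
finger_gap: 0.0001
grip_force: 5.7
rear 1.0 [ 41  34  33  39  44  39  38  40  42  46  78 117 123 123 123 123 123 123
 125 133 152 162 163 162 162 157 122  98]
```

```bash
python3 -m handwheel '[[-2,0,0.3,0,0],[-4,0,0.6,0,0],[-4,0,0.6,0,0],[-3,0,-0.5,0,0],[-3,0,-1.5,0,0],[-3,0,-2.5,0,0],[-3,0,-3.5,0,0],[-3,0,-4.5,0,0]]';  python3 -m handwheel '[[0,0,-1,0,0],[0,0,-2,0,0],[0,0,-3,0,0],[0,0,-6,0,0],[0,0,-15,0,0],[0,0,-35,0,0],[0,0,-65,0,0],[0,0,-75,0,0]]'
```

```text
clock: 9.5
tcp_pos: [0.551, -0.1739, 0.0952]
orientation: [0.001, 0.999, 0.048, 0.003]
wrist_force: [2.5, -0.2, 4.0]
finger_gap: 0.0001
grip_force: 2.1
clock: 10.3
tcp_pos: [0.5494, -0.1733, 0.1713]
orientation: [0.001, 0.999, 0.048, 0.001]
wrist_force: [0.8, -0.0, 0.3]
finger_gap: -0.0003
grip_force: 0.0
```

```bash
python3 -m handwheel '[[-10,20,0,0,0.5],[-20,60,0,0,1],[-30,105,0,0,1],[-40,150,0,0,1],[-50,190,0,0,1],[-50,210,0,0,1],[-50,210,0,0,1],[-50,210,0,0,1]]'
python3 - <<'E'
from h import *
from workcell import imaging
a=[imaging.read_camera(n) for n in("top","scene")]
for n,c in zip(("top5","scene5"),a): np.savez(f'/tmp/{n}.npz',**c)
f=lambda im,r,s:cv2.resize(im[r[0]:r[1],r[2]:r[3]],s,interpolation=cv2.INTER_CUBIC)
A=f(a[0]["color"],(190,300,320,420),(400,440));B=f(a[1]["color"],(235,335,245,345),(400,400))
cv2.imwrite("pics/s5.png",np.hstack([A[:400],B]))
P=cloud(a[0])
for lat in((-20,-5),(5,20)):
    t,p=edges(a[0],lat,(-140,90));print("top",p[::4].astype(int))
g=a[0]["color"].max(-1);m=(P[...,2]>.08)&(P[...,2]<.12)&(g<105)
n,l,st,ce=cv2.connectedComponentsWithStats(m.astype(np.uint8));k=1+st[1:,4].argmax();m=l==k
print(st[k],rect(P[m][:,:2]),P[m].mean(0).round(4));A=np.c_[P[m][:,:2],np.ones(m.sum())];print(np.linalg.lstsq(A,P[m][:,2],rcond=None)[0].round(4))
E
```

```text
clock: 11.1
tcp_pos: [0.5183, -0.3864, 0.1675]
orientation: [-0.001, 0.999, 0.047, -0.001]
wrist_force: [0.6, 0.2, 0.2]
finger_gap: 0.0853
grip_force: 0.0
top [103  98  87  77  74  73  74  74  74  74  75  75  76  78  83  89  96 101
 103 103 103 104 103 104 105 105 104 104 105 105 105 112 142 174 183 183
 183 183 184 184 184 184 184 184 184 184 184 183 183 184 184 184 182 177
 172 158 147 147]
top [107  99  87  78  75  75  75  76  75  76  78  83  90  96 102 104 105 105
 105 105 105 106 105 106 106 105 105 105 105 105 107 115 145 174 183 183
 183 184 184 184 183 183 183 184 183 184 184 184 184 184 183 183 181 175
 171 159 148 148]
[ 42 345  45  69 586] (array([0.2362, 0.5366, 0.1641, 0.0747]), 19.51) [0.2455 0.5196 0.1004]
[ 0.0147 -0.0115  0.1028]
```

View pics/s5.png

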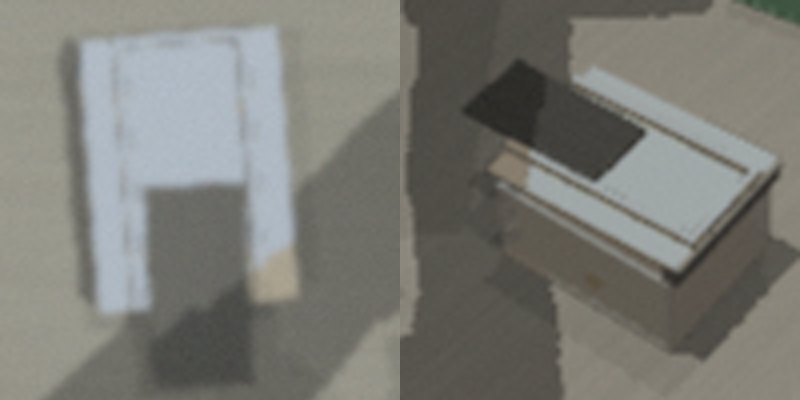

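The plate sits stably with about 46 mm of overhang. In the top view the plate spans crop x≈150–250, with its front at row 385 and the tray edge at about row 307. Next I'll work out the grip pose.

Run:
```python
from h import *
c=load("top5")
g=cv2.GaussianBlur(cv2.cvtColor(c["color"],cv2.COLOR_BGR2GRAY),(3,3),0)
# lateral edges along axis positions
def s(k,j):
    p=np.r_[O+U*k/1e3+V*j/1e3,.105-.07*(82-k)/1e3];p=(p-c["xyz"])@rot(c);x=p[:2]/p[2]*c["fx"]+[c["cx"],c["cy"]]
    return float(cv2.remap(g,np.float32([[x[0]]]),np.float32([[x[1]]]),1)[0,0])
j=np.arange(-45,45,.5)
for k in(-25,-45,-60,-90,-100,-110,-120):
    p=np.array([s(k,a) for a in j]);d=np.diff(p,n=1);L=j[:-1]<0
    print(k,"edges",j[:-1][L][d[L].argmin()],j[:-1][~L][d[~L].argmax()])
P=cloud(c)
for k in(-30,-60,-100,-120):
    p=np.r_[O+U*k/1e3,.095];q=(p-c["xyz"])@rot(c);x=(q[:2]/q[2]*c["fx"]+[c["cx"],c["cy"]]).round().astype(int)
    print(k,np.median(P[x[1]-2:x[1]+3,x[0]-4:x[0]+5,2]).round(4))
from workcell import sensors
t=sensors.get_state();print(t["tcp_pos"],t["orientation"])
w=(O-U*.102);d=w-t["tcp_pos"][:2];q=t["orientation"];M=R.from_quat([q[1],q[2],q[3],q[0]]).as_matrix()
print(w,"tool",M.T@np.r_[d,0]*1e3,"yaw",np.arctan2(M[1,0],M[0,0]))
```

```text
-25 edges -35.5 24.5
-45 edges -36.0 27.5
-60 edges -34.5 27.5
-90 edges -32.5 41.5
-100 edges -32.5 1.5
-110 edges -32.5 29.5
-120 edges -32.5 29.5
-30 0.0992
-60 0.0963
-100 0.0943
-120 0.0937
[ 0.51872453 -0.38531894  0.16805375] [-6.16589513e-04  9.98828267e-01  4.83893762e-02 -4.25289912e-04]
[ 0.49548941 -0.17478001] tool [  -2.77436583 -211.79882864    0.27178907] yaw 0.09681709059639723
```

```bash
python3 -m handwheel '[[0,-20,0,0,1],[-1,-60,0,0.03,1],[-2,-100,0,0.03,1],[-3,-140,0,0.03,1],[-3,-180,0,0.03,1],[-3,-205,0,0.03,1],[-3,-210,0,0.03,1],[-3,-210,0,0.03,1]]'; python3 -m handwheel '[[0,0,10,0,1],[0,0,25,0,1],[0,0,40,0,1],[0,0,45,0,1],[0,0,45,0,1],[0,0,45,0,1]]'
python3 - <<'E'
from h import *
from workcell import imaging
c=imaging.read_camera("scene");np.savez("/tmp/scene6.npz",**c)
cv2.imwrite("pics/s6.png",cv2.resize(c["color"][215:335,225:385],(800,600),interpolation=cv2.INTER_CUBIC))
E
```

```text
clock: 12.0
tcp_pos: [0.4958, -0.1763, 0.1689]
orientation: [0.0, 0.999, 0.035, 0.0]
wrist_force: [-0.4, -0.4, -0.8]
finger_gap: 0.0851
grip_force: 0.0
clock: 12.6
tcp_pos: [0.496, -0.1787, 0.1235]
orientation: [0.0, 0.999, 0.032, 0.0]
wrist_force: [0.5, 0.9, 0.7]
finger_gap: 0.0853
grip_force: 0.0
```

View pics/s6.png

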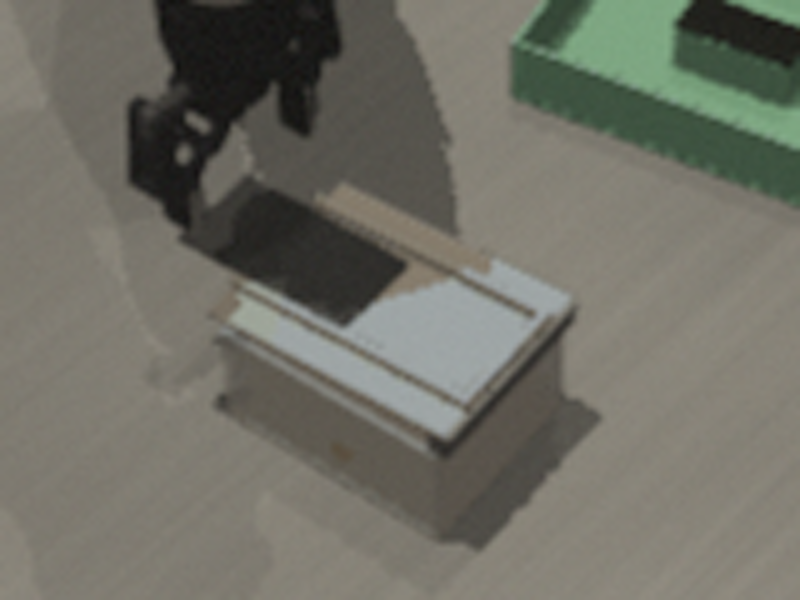

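The open fingers straddle the overhanging front end: tips at about (185,225) and (300,130), plate front corners at (185,238) and (250,180). I'll descend and close gently.

```bash
python3 -m handwheel '[[0,-1,8,0,1],[0,-1,16,0,1],[0,-1,24,0,1],[0,-1,30,0,1],[0,-1,30,0,1]]';python3 -m handwheel '[[0,0,6,0,1],[0,0,12,0,1],[0,0,18,0,1],[0,0,22,0,1],[0,0,22,0,1],[0,0,22,0,1]]'
```

```text
clock: 13.15
tcp_pos: [0.4949, -0.1765, 0.0921]
orientation: [-0.001, 0.999, 0.033, -0.001]
wrist_force: [-0.5, -0.1, 0.6]
finger_gap: 0.0855
grip_force: 0.0
clock: 13.75
tcp_pos: [0.4957, -0.177, 0.0713]
orientation: [-0.0, 0.999, 0.033, -0.0]
wrist_force: [-0.1, 0.7, -0.6]
finger_gap: 0.0854
grip_force: 0.0
```

```bash
python3 -m handwheel '[[0,0,0,0,0.8],[0,0,0,0,0.75],[0,0,0,0,0.7],[0,0,0,0,0.65],[0,0,0,0,0.6],[0,0,0,0,0.5],[0,0,0,0,0.4],[0,0,0,0,0.4]]' 40; python3 -m handwheel '[[0,0,0,0,0.3],[0,0,0,0,0.3],[0,0,0,0,0.3],[0,0,0,0,0.3]]' 70
```

```text
clock: 14.55
tcp_pos: [0.4959, -0.177, 0.0715]
orientation: [0.0, 0.999, 0.033, 0.0]
wrist_force: [0.5, 0.6, 0.8]
finger_gap: 0.0588
grip_force: 42.6
clock: 14.95
tcp_pos: [0.4959, -0.177, 0.0715]
orientation: [0.0, 0.999, 0.033, 0.0]
wrist_force: [0.9, 0.6, 1.8]
finger_gap: 0.058
grip_force: 74.2
```

```bash
python3 -m handwheel '[[0,0,-2,0,0.3],[0,0,-4,0,0.3],[0,0,-7,0,0.3],[0,0,-12,0,0.3],[0,0,-20,0,0.3],[0,0,-30,0,0.3],[0,0,-40,0,0.3],[0,0,-45,0,0.3]]';python3 -m handwheel '[[0,0,-10,0,0.3],[0,0,-25,0,0.3],[0,0,-35,0,0.3],[0,0,-40,0,0.3],[0,0,-40,0,0.3]]'
python3 - <<'E'
from h import *
from workcell import imaging
a=[imaging.read_camera(n) for n in("top","scene")]
for n,c in zip(("top7","scene7"),a): np.savez(f'/tmp/{n}.npz',**c)
f=lambda im,r,s:cv2.resize(im[r[0]:r[1],r[2]:r[3]],s,interpolation=cv2.INTER_CUBIC)
cv2.imwrite("pics/s7.png",np.hstack([f(a[0]["color"],(180,300,310,430),(400,400)),f(a[1]["color"],(205,305,235,335),(400,400))]))
E
```

```text
clock: 15.75
tcp_pos: [0.4965, -0.1774, 0.1181]
orientation: [0.001, 0.999, 0.033, 0.001]
wrist_force: [-0.5, -0.6, -1.9]
finger_gap: 0.058
grip_force: 75.1
clock: 16.25
tcp_pos: [0.4962, -0.1773, 0.1572]
orientation: [0.0, 0.999, 0.033, 0.001]
wrist_force: [0.4, -1.1, -2.1]
finger_gap: 0.058
grip_force: 75.2
```

View pics/s7.png

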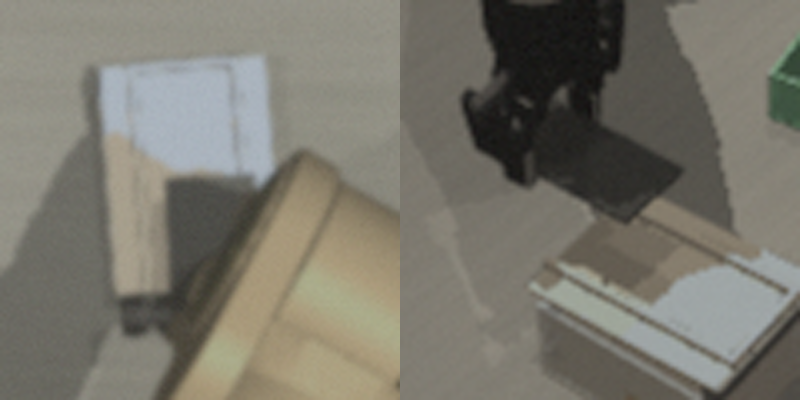

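The plate is lifted and held near its front end (scene crop: plate from about (545,110) to (680,170), clear of the tray). I'll measure its tilt and where its rear edge sits relative to the TCP.

Run:
```python
from h import *
from workcell import sensors
t=sensors.get_state();p0=t["tcp_pos"];q=t["orientation"];M=R.from_quat([q[1],q[2],q[3],q[0]]).as_matrix()
for n in("top7","scene7"):
    c=load(n);P=cloud(c);g=c["color"].max(-1)
    L=(P-p0)@M; L=L*1e3   # tool frame
    m=(abs(L[...,1])<27)&(L[...,0]>22)&(L[...,0]<110)&(L[...,2]>-45)&(L[...,2]<0)&(g<110)
    A=np.c_[L[m][:,0],L[m][:,1],np.ones(m.sum())];f=np.linalg.lstsq(A,L[m][:,2],rcond=None)[0]
    print(n,m.sum(),"plane(tool z down)",f.round(4),"x range",np.percentile(L[m][:,0],[1,50,99]).round(1),"y",np.percentile(L[m][:,1],[1,99]).round(1))
    for a in range(25,110,10):
        k=m&(abs(L[...,0]-a)<5);print(a,k.sum(),np.median(L[k][:,2]).round(1) if k.any() else None,end="; ")
    print()
    # rear edge by intensity along tool x on plate's plane
    gg=cv2.GaussianBlur(cv2.cvtColor(c["color"],cv2.COLOR_BGR2GRAY),(3,3),0);xs=np.arange(60,115,1.)
    for ys in((0,10,20),(-20,-10,0)):
        pr=[]
        for x in xs:
            v=[]
            for y in ys:
                w=p0+M@(np.array([x,y,f@[x,y,1]])/1e3);s=(w-c["xyz"])@rot(c);s=s[:2]/s[2]*c["fx"]+[c["cx"],c["cy"]]
                v.append(float(cv2.remap(gg,np.float32([[s[0]]]),np.float32([[s[1]]]),1)[0,0]))
            pr.append(np.mean(v))
        print(ys,"rear",xs[np.diff(pr).argmax()],np.diff(pr).max(),"left",)
```

```text
top7 442 plane(tool z down) [-6.22000e-02  2.30000e-03 -2.27303e+01] x range [26.8 64.7 87.8] y [-26.7  21.8]
25 9 -24.5; 35 36 -25.0; 45 66 -25.5; 55 74 -26.2; 65 81 -27.1; 75 87 -27.8; 85 89 -27.4; 95 0 None; 105 0 None; 
(0, 10, 20) rear 89.0 9.0 left
(-20, -10, 0) rear 90.0 11.0 left
scene7 378 plane(tool z down) [-5.15000e-02  7.50000e-03 -2.07197e+01] x range [23. 58. 92.] y [-26.1  26.6]
25 38 -21.9; 35 52 -22.1; 45 52 -23.5; 55 55 -24.0; 65 57 -24.6; 75 52 -24.2; 85 49 -25.5; 95 23 -25.2; 105 0 None; 
(0, 10, 20) rear 94.0 7.666666666666657 left
(-20, -10, 0) rear 93.0 5.666666666666664 left
```

```bash
python3 -m handwheel '[[2,-10,0,0,0.3],[6,-32,0,-0.02,0.3],[12,-60,0,-0.04,0.3],[18,-90,0,-0.06,0.3],[24,-120,0,-0.08,0.3],[30,-148,0,-0.09,0.3],[34,-165,0,-0.09,0.3],[35,-170,0,-0.09,0.3]]';python3 -m handwheel '[[2,-10,0,0,0.3],[6,-32,0,0,0.3],[10,-60,0,0,0.3],[15,-90,0,-0.02,0.3],[18,-120,0,-0.04,0.3],[19,-145,0,-0.06,0.3],[19,-165,0,-0.08,0.3],[19,-170,0,-0.087,0.3]]'; python3 -m handwheel '[[0,0,0,0,0.3],[0,0,0,0,0.3],[0,0,0,0,0.3]]'
```

```text
clock: 17.15
tcp_pos: [0.519, -0.0026, 0.1558]
orientation: [-0.0, 0.997, 0.079, -0.001]
wrist_force: [-0.6, -0.9, -2.3]
finger_gap: 0.0577
grip_force: 75.3
clock: 17.95
tcp_pos: [0.5113, 0.1673, 0.1561]
orientation: [-0.0, 0.993, 0.122, -0.0]
wrist_force: [-0.1, 0.2, -2.2]
finger_gap: 0.0581
grip_force: 75.4
clock: 18.25
tcp_pos: [0.5121, 0.1648, 0.1563]
orientation: [0.0, 0.993, 0.12, -0.0]
wrist_force: [0.6, -0.1, -2.5]
finger_gap: 0.0582
grip_force: 75.4
```

```bash
python3 -m handwheel '[[8,1,5,0,0.3],[20,3,15,0,0.3],[28,5,35,0,0.3],[31,5,60,0,0.3],[31,5,78,0,0.3],[31,5,84,0,0.3],[31,5,86,0,0.3],[31,5,86,0,0.3]]'
python3 - <<'E'
from h import *
from workcell import imaging
a=[imaging.read_camera(n) for n in("top","scene")]
for n,c in zip(("top8","scene8"),a): np.savez(f'/tmp/{n}.npz',**c)
f=lambda im,r,s:cv2.resize(im[r[0]:r[1],r[2]:r[3]],s,interpolation=cv2.INTER_CUBIC)
cv2.imwrite("pics/s8.png",np.hstack([f(a[0]["color"],(170,290,170,290),(400,400)),f(a[1]["color"],(175,275,325,425),(400,400))]))
E
```

```text
clock: 19.05
tcp_pos: [0.5438, 0.1683, 0.0704]
orientation: [0.0, 0.993, 0.121, 0.0]
wrist_force: [-0.1, -0.2, -2.6]
finger_gap: 0.0579
grip_force: 75.4
```

View pics/s8.png

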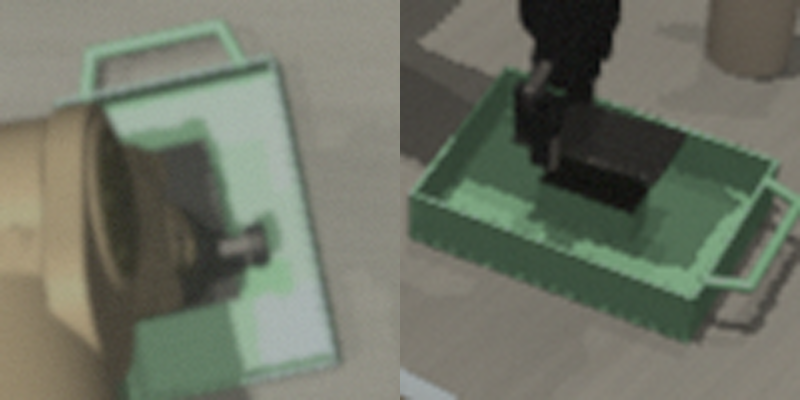

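The plate is above the rest inside the caddy walls (top crop: plate rear edge near (180,145); scene crop: plate from about (560,110) to (680,200)). I'll check centring in both cameras before lowering.

```bash
cat >> h.py <<'E'
def prof(c,org,d,e,ts,es,zf):
    "mean gray along direction d (m), averaged over offsets es along e; zf(t,e)->z"
    g=cv2.GaussianBlur(cv2.cvtColor(c["color"],cv2.COLOR_BGR2GRAY),(3,3),0);o=[]
    for t in ts:
        W=np.array([np.r_[org+d*t/1e3+e*j/1e3,zf(t,j)] for j in es]);s=(W-c["xyz"])@rot(c);s=s[:,:2]/s[:,2:]*[c["fx"],c["fy"]]+[c["cx"],c["cy"]]
        o.append(cv2.remap(g,np.float32(s[None,:,0]),np.float32(s[None,:,1]),1).mean())
    return np.array(o)
E
python3 - <<'E'
from h import *
a=.2426;u=np.array([np.cos(a),np.sin(a)]);v=np.array([-u[1],u[0]]);r0=np.array([.573,.1745])
ts=np.arange(20,62,.5)
def show(lab,p,ts): d=np.diff(p);i=abs(d).argmax();print(lab,ts[i],d[i].round(1))
for n in("top0","scene0"):
    c=load(n);zf=lambda t,j:.044
    for lab,d,e,h,es in(("+u",u,v,40,(-12,-6,0,6,12)),("-u",-u,v,40,(-12,-6,0,6,12)),("+v",v,u,17,range(-30,31,10)),("-v",-v,u,17,range(-30,31,10))):
        t=np.arange(h-9,h+9,.5);show(n+" rest "+lab,prof(c,r0,d,e,t,es,zf),t)
for n in("top8","scene8"):
    c=load(n);P=cloud(c);L=P[...,:2]-r0;x=L@u*1e3;y=L@v*1e3
    g=c["color"].max(-1);m=(abs(y)<24)&(x>0)&(x<55)&(P[...,2]>.08)&(P[...,2]<.11)
    f=np.linalg.lstsq(np.c_[x[m],y[m],np.ones(m.sum())],P[m][:,2]*1e3,rcond=None)[0];print(n,m.sum(),f.round(3))
    zf=lambda t,j:(f[2]+f[0]*t)/1e3
    t=np.arange(45,75,.5);es=(-22,-15,-8)if n=="top8" else (-20,-10,0,10,20)
    show(n+" plate +u",prof(c,r0,u,v,t,es,zf),t)
    t=np.arange(20,40,.5)
    zf2=lambda t,j:(f[2]+f[0]*j)/1e3
    show(n+" plate -v",prof(c,r0,-v,u,t,range(15,50,5),zf2),t);show(n+" plate +v",prof(c,r0,v,u,t,range(15,50,5),zf2),t)
E
```

```text
top0 rest +u 40.0 6.8
top0 rest -u 41.5 6.0
top0 rest +v 18.0 6.9
top0 rest -v 18.0 6.4
scene0 rest +u 46.0 5.6
scene0 rest -u 35.5 6.6
scene0 rest +v 17.0 5.6
scene0 rest -v 17.5 2.3
top8 246 [5.2000e-02 7.0000e-03 9.4615e+01]
top8 plate +u 58.5 4.3
top8 plate -v 33.5 4.3
top8 plate +v 30.0 -1.6
scene8 192 [5.0000e-02 5.0000e-03 9.2754e+01]
scene8 plate +u 65.0 2.4
scene8 plate -v 32.5 -1.6
scene8 plate +v 33.5 4.0
```

Plate and rest agree to within about 1 mm along and across in both views. Lowering.

```bash
python3 -m handwheel '[[0,1,8,0,0.3],[0,1,18,0,0.3],[0,1,27,0,0.3],[0,1,33,0,0.3],[0,1,36,0,0.3],[0,1,37,0,0.3],[0,1,37,0,0.3],[0,1,37,0,0.3]]'; python3 -m handwheel '[[0,0,0.5,0,0.3],[0,0,1,0,0.3],[0,0,1.5,0,0.3],[0,0,2,0,0.3],[0,0,2,0,0.3]]'; python3 -m handwheel '[[0,0,0.5,0,0.3],[0,0,1,0,0.3],[0,0,1,0,0.3]]'
```

```text
clock: 19.95
tcp_pos: [0.5438, 0.1675, 0.0337]
orientation: [0.0, 0.993, 0.121, 0.0]
wrist_force: [-0.1, 0.3, -2.3]
finger_gap: 0.058
grip_force: 75.4
clock: 20.45
tcp_pos: [0.5434, 0.1674, 0.0313]
orientation: [0.0, 0.993, 0.121, -0.0]
wrist_force: [0.2, 0.1, -1.9]
finger_gap: 0.0582
grip_force: 75.4
clock: 20.75
tcp_pos: [0.5434, 0.1674, 0.0303]
orientation: [0.0, 0.993, 0.121, -0.0]
wrist_force: [0.1, -0.1, -1.2]
finger_gap: 0.0578
grip_force: 75.4
```

```bash
python3 -m handwheel '[[0,0,0.5,0,0.3],[0,0,1,0,0.3],[0,0,1,0,0.3]]'; python3 -m handwheel '[[0,0,0.5,0,0.3],[0,0,0.8,0,0.3],[0,0,0.8,0,0.3]]'
```

```text
clock: 21.05
tcp_pos: [0.5434, 0.1674, 0.0293]
orientation: [0.0, 0.993, 0.121, -0.0]
wrist_force: [-0.3, 0.8, -2.1]
finger_gap: 0.058
grip_force: 75.4
clock: 21.35
tcp_pos: [0.5434, 0.1674, 0.0285]
orientation: [0.0, 0.993, 0.121, -0.0]
wrist_force: [-0.9, -0.4, -1.9]
finger_gap: 0.0581
grip_force: 75.4
```

```bash
python3 -m handwheel '[[0,0,0.5,0,0.3],[0,0,0.8,0,0.3],[0,0,0.8,0,0.3]]'; python3 -m handwheel '[[0,0,0.5,0,0.3],[0,0,0.8,0,0.3],[0,0,0.8,0,0.3]]'
```

```text
clock: 21.65
tcp_pos: [0.5435, 0.1675, 0.0282]
orientation: [0.0, 0.993, 0.121, 0.0]
wrist_force: [-1.6, 0.2, 2.2]
finger_gap: 0.0578
grip_force: 75.8
clock: 21.95
tcp_pos: [0.5435, 0.1675, 0.028]
orientation: [0.0, 0.993, 0.121, 0.0]
wrist_force: [-4.1, -0.8, 8.9]
finger_gap: 0.0579
grip_force: 76.3
```

In contact. I'll ease off slightly, drop the grip force so the rear can settle level, then open.

```bash
python3 -m handwheel '[[0,0,-0.5,0,0.3],[0,0,-0.5,0,0.3],[0,0,-0.5,0,0.3],[0,0,-0.5,0,0.3]]' 20; python3 -m handwheel '[[0,0,-0.5,0,0.66],[0,0,-0.5,0,0.67],[0,0,-0.5,0,0.68],[0,0,-0.5,0,0.69],[0,0,-0.5,0,0.7],[0,0,-0.5,0,0.72],[0,0,-0.5,0,0.75],[0,0,-0.5,0,0.8]]';python3 -m handwheel '[[0,0,0,0,0.9],[0,0,0,0,1],[0,0,0,0,1],[0,0,0,0,1],[0,0,0,0,1]]'
```

```text
clock: 22.35
tcp_pos: [0.5435, 0.1675, 0.0281]
orientation: [0.0, 0.993, 0.121, 0.0]
wrist_force: [-2.6, -0.4, 6.1]
finger_gap: 0.0575
grip_force: 76.1
clock: 23.15
tcp_pos: [0.5436, 0.1675, 0.0279]
orientation: [0.0, 0.993, 0.121, 0.0]
wrist_force: [0.0, 0.7, -0.5]
finger_gap: 0.068
grip_force: 0.0
clock: 23.65
tcp_pos: [0.5434, 0.1674, 0.028]
orientation: [0.0, 0.993, 0.121, 0.0]
wrist_force: [0.5, 0.2, -0.9]
finger_gap: 0.0853
grip_force: 0.0
```

Released. I'll retreat straight up, move aside and check.

```bash
python3 -m handwheel '[[0,0,-5,0,1],[0,0,-15,0,1],[0,0,-30,0,1],[0,0,-55,0,1],[0,0,-85,0,1],[0,0,-115,0,1],[0,0,-135,0,1],[0,0,-140,0,1]]';python3 -m handwheel '[[-10,20,0,0,1],[-30,60,0,0,1],[-50,105,0,0,1],[-60,150,0,0,1],[-70,190,0,0,1],[-80,225,0,0,1],[-80,240,0,0,1],[-80,240,0,0,1]]'
python3 - <<'E'
from h import *
from workcell import imaging
a=[imaging.read_camera(n) for n in("top","scene")]
for n,c in zip(("top9","scene9"),a): np.savez(f'/tmp/{n}.npz',**c)
f=lambda im,r,s:cv2.resize(im[r[0]:r[1],r[2]:r[3]],s,interpolation=cv2.INTER_CUBIC)
cv2.imwrite("pics/s9.png",np.hstack([f(a[0]["color"],(170,300,80,290),(420,260)),f(a[1]["color"],(125,275,255,435),(312,260))]))
b=.2426;u=np.array([np.cos(b),np.sin(b)]);v=np.array([-u[1],u[0]]);r0=np.array([.573,.1745])
for n,c in zip(("top9","scene9"),a):
    P=cloud(c);L=P[...,:2]-r0;x=L@u*1e3;y=L@v*1e3
    m=(abs(y)<24)&(abs(x)<50)&(P[...,2]>.035)&(P[...,2]<.065)
    k=np.linalg.lstsq(np.c_[x[m],y[m],np.ones(m.sum())],P[m][:,2]*1e3,rcond=None)[0]
    z=lambda t,j:.049;o=[]
    for d,e,h,es in((u,v,60,range(-20,21,8)),(-u,v,60,range(-20,21,8)),(v,u,30,range(-45,-15,6)),(v,u,30,range(15,46,6)),(-v,u,30,range(-45,-15,6)),(-v,u,30,range(15,46,6))):
        t=np.arange(h-10,h+10,.5);o.append(float(t[np.diff(prof(c,r0,d,e,t,es,z)).argmax()]))
    print(n,"plane",k.round(3),"+u -u +v(rear,front) -v",o)
E
```

```text
clock: 24.45
tcp_pos: [0.5453, 0.1678, 0.1718]
orientation: [-0.0, 0.993, 0.121, 0.003]
wrist_force: [0.2, 0.3, 0.4]
finger_gap: 0.0855
grip_force: 0.0
clock: 25.25
tcp_pos: [0.5236, -0.0864, 0.1675]
orientation: [-0.0, 0.993, 0.119, -0.0]
wrist_force: [0.1, 0.9, -0.5]
finger_gap: 0.0853
grip_force: 0.0
top9 plane [-2.0000e-03 -6.0000e-03  5.0098e+01] +u -u +v(rear,front) -v [59.0, 60.0, 31.5, 30.5, 30.5, 31.5]
scene9 plane [ 0.0000e+00 -3.0000e-03  4.7832e+01] +u -u +v(rear,front) -v [61.5, 57.5, 25.5, 27.0, 35.0, 37.0]
```

View pics/s9.png

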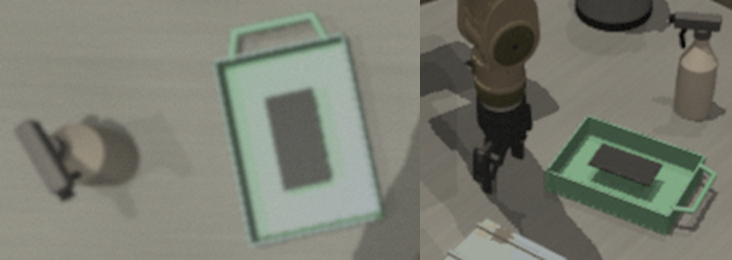

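The plate lies flat (slope under 0.01), centred to about 1 mm and square to about 1° on the rest. The bottle is undisturbed and the gripper is clear. Handing in.

```bash
python3 -c "
from workcell import workorder;print(workorder.hand_in())"
```

```text
the job is handed in; nothing more can be done
None
```

The plate is lying flat on the caddy rest, centred to about 1 mm and square to about 1°. It was released with the gripper clear, the highest tray-press reading was 11.7 N, and the job was handed in at about 25 s.

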